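Set a brass rod against the stop of a welding jig

ROBOT

A 6-joint arm with a two-finger parallel gripper is mounted at the origin on the work surface. World frame = base frame: x ahead of the robot, y to its left, z up, the work surface at z = 0. Lengths are in mm, angles in rad, forces in N, time in s.
With the tool pointing down it reaches from about 325 to 875 mm from the base axis. Payload 4.4 kg.
Tool frame: the origin (TCP) lies on the centre line of the jaws, within the pads' length; the fingertips stand arm.finger_overhang ahead of it and the grasp point (between the pads) is the TCP (arm.finger_overhang is the distance from the TCP to the fingertips, in mm); z points along the fingers, y is the line along which they close (so a half turn about z gives the same grasp; the last joint's range is limited). The gripper opens to 85 mm and grips with 20 to 120 N. Pads are 22 mm wide; open, the fingers measure 114 mm over their backs; the gripper's body (76 mm by 85 mm) begins 54 mm behind the grasp point. The pads swing forward as they close: fully open they stand 13 mm farther back than shut.
Start: joints at [1.183, 0.207, 1.542, -0, 1.393, -0.15], TCP at [135.46, 558.819, 250.282] pointing down, gripper open.
Joint ranges: [-2.73, 2.73], [-0.86, 2.22], [0.23, 2.46], [-1.11, 4.25], [0.08, 2.63], [-2.82, 2.82]. Speed limits (rad/s): [2.79, 2.79, 3.14, 3.14, 3.14, 3.14].

INTERFACE

Orientations are given as a unit quaternion [w, x, y, z].
In Python, from station import arm, vision gives the robot as it stands.
- The arm moves only by the tool move_arm, never from a script. Its arguments are lists of equal length, an entry for each row: "dp": the shift along the tool's x, y, z in units of 10 cm (1.0 is 10 cm), a list of three; "rotation": the turn, a rotation vector about the tool's x, y, z in units of 90 degrees (1.0 is 90 degrees), a list of three; "grip": the opening in per cent of the stroke, from 0 (shut) to 100 (fully open). In form: {"dp": [[tx, ty, tz], ...], "rotation": [[wx, wy, wz], ...], "grip": [grip, ...]}. A call has 1 to 10 rows; each row is the pose to reach, as a shift and turn from the pose commanded when the call began, along the tool's axes at that moment; what a row does not reach only later rows make up. A row lasts 1/8 s, in which the tool goes at most 62.5 mm and 10.7 degrees, less where a joint would pass 70% of its speed; a pose out of reach is approached as far as the arm can. A call with a number of a shift or a turn outside -1 to 1 is refused whole. A call with a gripper value outside its range is refused whole. The fingers move at their own pace and stop on an object; "force" is the grip in N (left out, the last holds). Time passes only in rows, so rows that repeat a pose let the fingers close. It gives the time, the measured TCP pose, the force, the opening and the grip force at its end, in the units of the state.
- arm.sense(): the state, without advancing time (a new reading comes with each control period).
- vision.grab_frame(name): name is "scene" or "top" or "wrist"; returns (picture, depth): 480x640x3 uint8, red, green, blue; 480x640 float32, mm along the optical axis (not along the pixel's ray), 0 where there is no reading.
- vision.camera_info(name): a dict with "intrinsics" (3x3 intrinsics, pixels), "k1" (the pictures are not rectified: a ray, as slopes to the right and down, at radius r is drawn at 1 + k1 r^2 times it, then the intrinsics apply), "rvec" (rotation vector, rad) and "tvec" (3), from world to camera coordinates, as OpenCV has them; the wrist camera has in their place "T_tool_cam" (4x4, takes a point from camera to tool coordinates, whose origin is the TCP and whose axes are the flange's). Camera axes: x right, y down, z forward; pixel columns grow to the right and rows downward; lengths in mm; the calibration is good to about 2 mm. A picture is of the moment at which its call begins: read the wrist's pose just before it. camera_info takes no time and is no camera call.
- arm.job_done(): hands the job in; it is judged then, once.
The state is a dict: "t": time; "joints": joint angles; "joint_velocities": joint speeds; "effort": joint torques, N m; "tcp_pos": TCP position; "ee_rot": TCP orientation; "ft_force": force on the tool from outside, world axes, zero at the start; "wrist_torque": the same for the moment, N m; "grip_width": finger opening in mm; "finger_force": force on a finger pad.
Only numpy, scipy, OpenCV 4.12 (cv2) and the standard library are available. Lean on these libraries where they do the work, as an engineer would, in place of code of your own. Each camera call takes 0.05 s, during which the arm holds its last target. There are 200 camera calls.

TASK

Take the brass rod from the wooden rack and lay it in the V-blocks of the welding jig, short of the blue bridge, then push it gently along the groove under the bridge until its end touches the red stop. Then swing the yellow hold-down arm all the way shut across the rod and let go. Leave the other two rods in the rack, and do not drop or slam the brass rod.

Things in the scene. Friction and masses are not known exactly. Their poses are not given: they have to be found in the camera images.
- rod_brass: round yellow brass rod, 22 mm diameter, 160 mm long, about 0.5 kg. Origin at the middle of the rod on its axis, x along the rod (the two ends are alike; y and z turn as it rolls). Starts in one of the rack's three places. Lying in the jig's groove its axis is 38 mm above the jig's underside; sliding it takes less than 10 N.
- rod_black: round dark steel rod, 22 mm diameter, 160 mm long, about 0.46 kg. Origin at the middle of the rod on its axis, x along the rod (the two ends are alike; y and z turn as it rolls). Lies in the rack; to be left there.
- rod_green: round green-coated rod, 22 mm diameter, 160 mm long, about 0.4 kg. Origin at the middle of the rod on its axis, x along the rod (the two ends are alike; y and z turn as it rolls). Lies in the rack; to be left there.
- rack: wooden rod rack fixed to the bench, base 120 (x) by 190 (y) by 12 mm. Origin at the centre of its underside; rods lie along x in notches at y = -65, 0, +65 mm, axes 41 mm above the bench. Two rails, 14 mm thick, at x = -47 and +47 mm rise to 42 mm; between them 80 mm of each rod is free for fingers, down to the base.
- jig: welding jig fixed to the bench: steel plate 240 (x) by 140 (y, -45 to +95) by 15 mm. Origin on the bench under the groove's axis; x along the groove towards the red stop, z up. Two aluminium V-blocks, 44 mm wide, tops at z = 35 mm: x = -5 to 100 and x = -115 to -85 mm.
- lay_point (a point): on the axis of a rod lying in the groove, 38 mm above the bench, at jig x = -45 mm: the middle of the 80 mm gap between the V-blocks, open down to the plate, for fingers. A rod laid with its centre here rests on both blocks, 20 mm short of the bridge and 65 mm short of the stop.
- bridge (a point): top centre of the fixed blue bridge over the groove: 20 mm long, at jig x = 55 to 75 mm, 76 mm wide (y), top 64 mm and underside 54 mm above the bench, 4 mm over a lying rod. A rod cannot be laid down through it and must be slid under it.
- stop_face (a point): centre of the rod's resting place on the red stop plate's face: at x = 100 mm, y = 0, z = 38 mm in the jig's frame, same axes as the jig. The rod touches the stop when its centre is at x = -80 mm in this frame (jig x = 20 mm). Stop plate 60 mm wide, 12 mm thick, top z = 60 mm.
- swing (a joint): hinge of the yellow hold-down arm about the vertical pivot post, stays where it is left (about 1.5 N at the peg moves it). 0 = shut against its limit: arm straight across the groove (pointing to jig -y); grows as it opens, the free end swinging towards the groove's open end (jig -x) and away from the groove, to at most 2.4 rad.
- swing_hinge (a point): on the hold-down arm's pivot axis, at the arm's upper face, 63 mm above the bench (jig x = 30, y = 70 mm). The arm is 22 mm wide and 10 mm thick and passes 3 mm over a rod lying in the groove.
- swing_peg (a point): on the axis of the black upright peg at the arm's free end, 100 mm from the pivot axis, 89 mm above the bench, the height to grip it. Peg of 16 mm diameter, 45 mm tall, from the arm's upper face (z = 63 mm) to z = 108 mm.
There are look-alikes about, which are no part of the job. Of the things shaped like the rod_green, the green one is meant.

How it is judged:
By the outcome, as a careful person would: the job done as asked, in the order asked, and still so for the second after the job is handed in, with the robot touching nothing.
It also fails if it takes over 72 s, if anything falls off the work surface, if the arm or the gripper's body presses on something with over 40 N, if the wrist force passes 120 N, or if a joint passes its speed limit or range.

## Working session

There is one attempt and no reset: what is moved stays moved. The work goes in short steps, Python scripts to look and compute and a tool call to move; the robot and the scene stay as the last step left them, time stands still between calls to the robot, and variables do not carry over. Pictures are saved under pics/ and viewed, at most 10 in all, crops included, and the job is handed in when it is done.

Besides the shell and the picture viewer there is one more tool, called as name(argument=value, ...) on one line, values as JSON. move_arm: Moves the arm, as the interface text tells. Its arguments: {"type":"object","properties":{"dp":{"type":"array","items":{"type":"array","items":{"type":"number","minimum":-1,"maximum":1}}},"rotation":{"type":"array","items":{"type":"array","items":{"type":"number","minimum":-1,"maximum":1}}},"grip":{"type":"array","items":{"type":"number"}},"force":{"type":"number"}},"required":["dp","rotation","grip"]}

```bash
ls; mkdir -p pics
python3 - <<'E'
from station import arm, vision
import cv2
s=arm.sense(); print({k:s[k] for k in('t','tcp_pos','ee_rot','grip_width','ft_force')}, arm.finger_overhang)
for n in("scene","top"):
    im,d=vision.grab_frame(n); cv2.imwrite(f"pics/{n}0.png",im[:,:,::-1]); print(n,vision.camera_info(n))
print(vision.camera_info("wrist"))
E
```

```text
pics
{'t': 0.0, 'tcp_pos': array([135.17181264, 558.14539502, 249.10289796]), 'ee_rot': array([-3.16047369e-04,  1.18617710e-01,  9.92939317e-01, -1.11840256e-03]), 'grip_width': 84.99111612179591, 'ft_force': array([ 0.12368849, -0.07378361, -0.77616418])} 19.0
scene {'intrinsics': array([[595.62953812,   0.        , 310.1915889 ],
       [  0.        , 595.62953812, 258.72939555],
       [  0.        ,   0.        ,   1.        ]]), 'k1': -0.03150621324269201, 'rvec': array([ 2.24823717,  0.97200675, -0.3742725 ]), 'tvec': array([-351.35827959, -182.31197326, 1169.2314106 ])}
top {'intrinsics': array([[531.54319403,   0.        , 309.35877054],
       [  0.        , 531.54319403, 237.0519997 ],
       [  0.        ,   0.        ,   1.        ]]), 'k1': -0.157626833007305, 'rvec': array([ 2.18495535, -2.16618717,  0.08532674]), 'tvec': array([  21.64892866,  468.19345981, 1026.95280799])}
{'intrinsics': array([[413.79600155,   0.        , 314.28680136],
       [  0.        , 413.79600155, 233.53060704],
       [  0.        ,   0.        ,   1.        ]]), 'k1': -0.09368847263707525, 'T_tool_cam': array([[ 7.11513714e-04, -9.53711576e-01, -3.00722005e-01,
         7.75552206e+01],
       [ 9.99999687e-01,  5.74849747e-04,  5.42935440e-04,
        -1.47441769e-01],
       [-3.44933846e-04, -3.00722297e-01,  9.53711687e-01,
        -1.22663499e+02],
       [ 0.00000000e+00,  0.00000000e+00,  0.00000000e+00,
         1.00000000e+00]])}
```

View pics/top0.png

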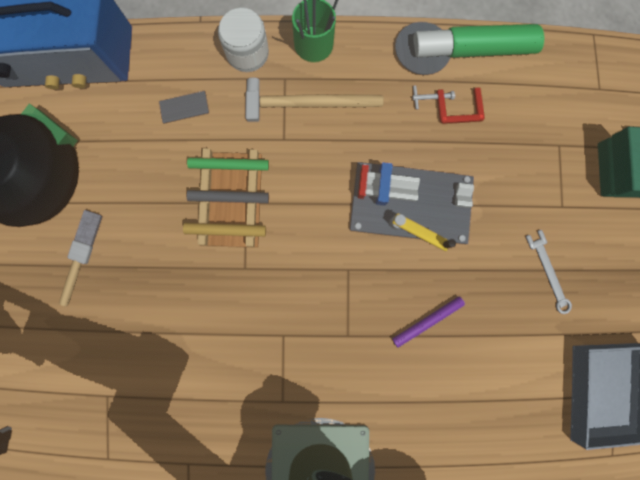

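View pics/scene0.png

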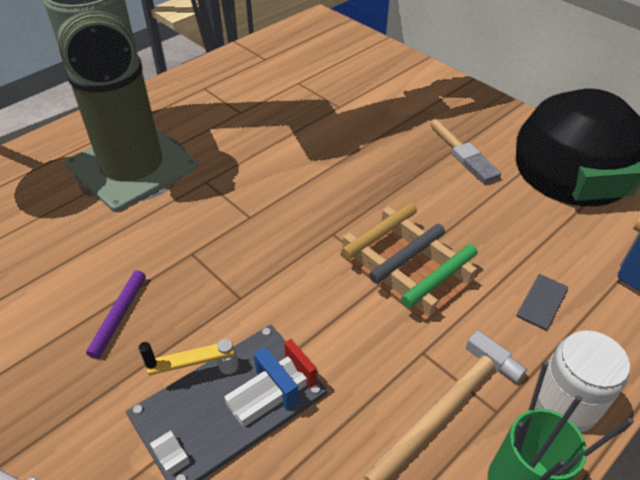

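The top view shows the rack's rods: green at (228,163), dark at (228,196) and brass at (225,230). The jig's red stop is at (363,181), the blue bridge at (385,184), the hold-down's pivot at (400,220) and its black peg at (449,243). The purple rod at (430,321) is a look-alike. The yellow-brown rod nearest the robot fits the brass description, and I'll confirm it in a crop.

```bash
cat > h.py <<'E'
import numpy as np, cv2
from station import arm, vision
from scipy.spatial.transform import Rotation as R
def toolT():
    s=arm.sense(); q=s['ee_rot']; T=np.eye(4); T[:3,:3]=R.from_quat([q[1],q[2],q[3],q[0]]).as_matrix(); T[:3,3]=s['tcp_pos']; return T
def grab(n):
    T=toolT(); im,d=vision.grab_frame(n); c=vision.camera_info(n)
    if n=='wrist': M=T@c['T_tool_cam']
    else:
        M=np.eye(4); r=cv2.Rodrigues(c['rvec'])[0]; M[:3,:3]=r.T; M[:3,3]=-r.T@c['tvec']
    return im,d,M,c
def cast(uv,z,M,c):
    uv=np.atleast_2d(np.array(uv,float))
    p=cv2.undistortPoints(uv[:,None],c['intrinsics'],np.array([c['k1'],0,0,0,0.]))[:,0]
    r=np.c_[p,np.ones(len(p))]@M[:3,:3].T; o=M[:3,3]
    return o+r*((z-o[2])/r[:,2])[:,None]
def hsv(im): return cv2.cvtColor(im,cv2.COLOR_RGB2HSV)
def blob(im,lo,hi,roi):
    m=cv2.inRange(hsv(im),np.array(lo),np.array(hi)); k=np.zeros_like(m); x0,y0,x1,y1=roi; k[y0:y1,x0:x1]=m[y0:y1,x0:x1]
    n,l,st,ce=cv2.connectedComponentsWithStats(k); i=1+np.argmax(st[1:,4]); ys,xs=np.where(l==i)
    rc=cv2.minAreaRect(np.c_[xs,ys].astype(np.float32)); return np.array([xs,ys]).T,rc
def ends(rc):
    b=cv2.boxPoints(rc); e=b[1]-b[0]; f=b[2]-b[1]
    return ((b[0]+b[3])/2,(b[1]+b[2])/2) if np.hypot(*e)>np.hypot(*f) else ((b[0]+b[1])/2,(b[2]+b[3])/2)
E
python3 - <<'E'
from h import *
im,d,M,c=grab('top'); H=hsv(im)
cv2.imwrite('pics/crop1.png',cv2.resize(im[140:260,170:490],None,fx=2.5,fy=2.5,interpolation=cv2.INTER_CUBIC)[:,:,::-1])
for p in[(225,230),(363,181),(385,184),(420,231),(400,220),(449,243),(404,188),(464,195),(430,200)]: print(p,H[p[1],p[0]],d[p[1],p[0]],cast(p,40,M,c)[0].round())
E
```

```text
(225, 230) [ 21 130 178] 1015.3141 [479. 190.  40.]
(363, 181) [  3 173 167] 1016.2695 [577. -78.  40.]
(385, 184) [108 136 157] 1011.42786 [ 572. -121.   40.]
(420, 231) [ 25 166 208] 1003.7593 [ 480. -189.   40.]
(400, 220) [ 96   7 175] 997.54895 [ 501. -150.   40.]
(449, 243) [14 44 64] 953.889 [ 457. -247.   40.]
(404, 188) [ 68   6 171] 1052.9149 [ 564. -159.   40.]
(464, 195) [ 68   6 173] 1051.6809 [ 552. -278.   40.]
(430, 200) [107  17 106] 1056.8184 [ 541. -210.   40.]
```

View pics/crop1.png

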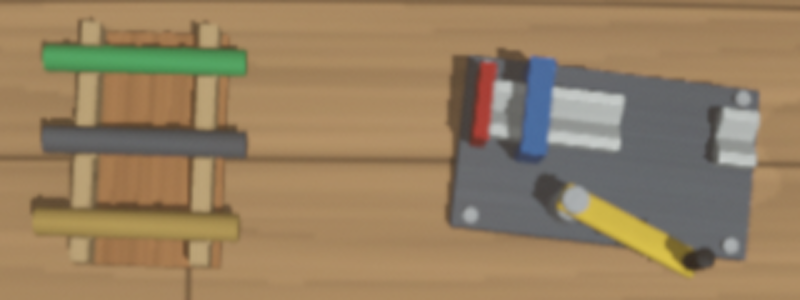

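The crop confirms it: the lowest rod, at crop (135,222), is brass-yellow, with the dark and green rods above it. The jig's bridge, red stop and open hold-down arm are also clear.

Run:
```python
from h import *
im,d,M,c=grab('top')
px,rc=blob(im,(15,90,80),(30,255,255),(170,215,275,243)); e=cast(ends(rc),41,M,c); print('brass',rc,e.round(1),e.mean(0).round(1),np.linalg.norm(e[1]-e[0]),np.degrees(np.arctan2(*(e[1]-e[0])[1::-1])))
for n,lo,hi,z,roi in[('blue',(100,120,60),(120,255,255),64,(370,150,400,215)),('red',(0,120,100),(8,255,255),60,(350,150,375,210)),('yel',(22,120,120),(30,255,255),63,(390,205,460,255))]:
    px,rc=blob(im,lo,hi,roi); e=cast(ends(rc),z,M,c); v=e[1]-e[0]; print(n,rc,e.mean(0).round(1),np.linalg.norm(v).round(1),np.degrees(np.arctan2(v[1],v[0])).round(1))
g=cv2.inRange(hsv(im),np.array((95,10,60)),np.array((125,60,130))); g[:, :340]=0; g[:, 485:]=0; g[:150]=0; g[255:]=0
n,l,st,ce=cv2.connectedComponentsWithStats(g); i=1+np.argmax(st[1:,4]); ys,xs=np.where(l==i); rc=cv2.minAreaRect(np.c_[xs,ys].astype(np.float32)); b=cast(cv2.boxPoints(rc),15,M,c); print('plate',b.round(1),b.mean(0).round(1),[np.linalg.norm(b[k]-b[k-1]).round(1) for k in range(4)],[np.degrees(np.arctan2(*(b[k]-b[k-1])[1::-1])).round(1) for k in range(4)])
```

```text
brass ((222.0, 228.5), (27.0, 104.0), 90.0) [[480.7 298.3  41. ]
 [482.2  94.1  41. ]] [481.5 196.2  41. ] 204.26676922614868 -89.57301235200542
blue ((384.4197998046875, 182.43173217773438), (9.464140892028809, 37.68130111694336), 6.709837436676025) [ 570.3 -117.1   64. ] 73.3 -7.1
red ((362.8353576660156, 180.98171997070312), (6.073734283447266, 32.68773651123047), 6.340191841125488) [573.4 -76.1  60. ] 63.7 -6.4
yel ((425.1405334472656, 233.95677185058594), (51.883548736572266, 11.6452054977417), 27.897274017333984) [ 472.1 -194.7   63. ] 99.1 -117.4
plate [[ 485.1  -62.4   15. ]
 [ 618.   -77.7   15. ]
 [ 595.  -306.4   15. ]
 [ 461.  -287.6   15. ]] [ 539.8 -183.5   15. ] [np.float64(226.5), np.float64(133.9), np.float64(229.8), np.float64(135.3)] [np.float64(83.9), np.float64(-6.6), np.float64(-95.8), np.float64(172.0)]
```

Brass rod centre is near world (482,192). Jig origin is near (562,-182), with jig x at about 83° world. Moving above the brass rod and turning the tool so that its x runs along the rod.

move_arm(dp=[[-0.42,-0.27,0],[-0.84,-0.54,0],[-0.84,-0.54,0]], rotation=[[0,0,0],[0,0,0],[0,0,0]], grip=[100,100,100])

```text
t: 0.57
tcp_pos: [206.1, 484.6, 250.0]
ee_rot: [0.0, 0.121, 0.993, -0.001]
ft_force: [-0.8, -0.1, -0.4]
grip_width: 85.4
finger_force: 0.0
```

move_arm(dp=[[-0.42,-0.27,0],[-0.84,-0.54,0],[-0.84,-0.54,0]], rotation=[[0,0,0],[0,0,0],[0,0,0]], grip=[100,100,100])

```text
t: 0.95
tcp_pos: [274.6, 413.2, 250.2]
ee_rot: [0.0, 0.121, 0.993, -0.0]
ft_force: [-0.5, 0.7, 0.6]
grip_width: 85.4
finger_force: 0.0
```

move_arm(dp=[[-0.42,-0.27,0],[-0.84,-0.54,0],[-0.84,-0.54,0]], rotation=[[0,0,0],[0,0,0],[0,0,0]], grip=[100,100,100])

```text
t: 1.32
tcp_pos: [343.3, 341.6, 250.3]
ee_rot: [0.0, 0.12, 0.993, 0.0]
ft_force: [-0.1, 0.1, -0.2]
grip_width: 85.5
finger_force: 0.0
```

move_arm(dp=[[-0.42,-0.27,0],[-0.84,-0.54,0],[-0.84,-0.54,0]], rotation=[[0,0,0],[0,0,0],[0,0,0]], grip=[100,100,100])

```text
t: 1.7
tcp_pos: [412.2, 269.8, 250.4]
ee_rot: [0.0, 0.12, 0.993, 0.0]
ft_force: [0.0, -0.2, 0.6]
grip_width: 85.2
finger_force: 0.0
```

move_arm(dp=[[-0.2,-0.13,0.1],[-0.42,-0.27,0.2],[-0.84,-0.54,0.4],[-0.84,-0.54,0.5],[-0.84,-0.54,0.5],[-0.84,-0.54,0.5],[-0.84,-0.54,0.5],[-0.84,-0.54,0.5],[-0.84,-0.54,0.5],[-0.84,-0.54,0.5]], rotation=[[0,0,0.11],[0,0,0.22],[0,0,0.33],[0,0,0.44],[0,0,0.55],[0,0,0.66],[0,0,0.77],[0,0,0.89],[0,0,0.89],[0,0,0.89]], grip=[100,100,100,100,100,100,100,100,100,100])

```text
t: 2.95
tcp_pos: [479.5, 198.9, 200.2]
ee_rot: [-0.0, 0.728, 0.685, 0.0]
ft_force: [0.7, -0.2, 1.3]
grip_width: 85.1
finger_force: 0.0
```

Run:
```python
from h import *
s=arm.sense(); print(s['t'],s['tcp_pos'],s['joints'].round(3))
T=toolT(); print(T.round(3))
im,d,M,c=grab('wrist'); cv2.imwrite('pics/w1.png',im[:,:,::-1])
np.savez('w1.npz',im=im,d=d,M=M)
```

```text
2.95 [479.45088567 198.89713322 200.21765057] [2.260e-01 1.360e-01 1.732e+00 1.000e-03 1.274e+00 2.870e-01]
[[ 6.10000e-02  9.98000e-01 -0.00000e+00  4.79451e+02]
 [ 9.98000e-01 -6.10000e-02  1.00000e-03  1.98897e+02]
 [ 0.00000e+00 -0.00000e+00 -1.00000e+00  2.00218e+02]
 [ 0.00000e+00  0.00000e+00  0.00000e+00  1.00000e+00]]
```

View pics/w1.png

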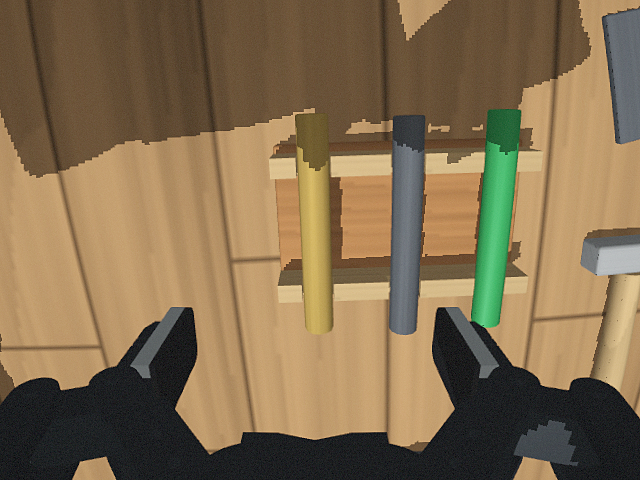

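The wrist view shows the brass rod from (312,115) to (319,333), with the dark and green rods to its right and the fingers below. I'll take its axis from the depth (points higher than the rails).

```bash
cat >> h.py <<'E'
def cloud(d,M,c,step=1):
    v,u=np.mgrid[0:480:step,0:640:step]; z=d[::step,::step].ravel(); ok=z>0
    p=cv2.undistortPoints(np.c_[u.ravel(),v.ravel()].astype(float)[:,None],c['intrinsics'],np.array([c['k1'],0,0,0,0.]))[:,0]
    P=np.c_[p*z[:,None],z]@M[:3,:3].T+M[:3,3]; P[~ok]=np.nan; return P,np.c_[u.ravel(),v.ravel()]
E
python3 - <<'E'
from h import *
f=np.load('w1.npz'); c=vision.camera_info('wrist'); M=f['M']
P,uv=cloud(f['d'],M,c); 
m=(uv[:,0]>285)&(uv[:,0]<340)&(uv[:,1]>95)&(uv[:,1]<345)
Q=P[m&(P[:,2]>44)&(P[:,2]<60)]; print(len(Q),np.percentile(Q[:,2],[5,50,99]))
top=Q; y=top[:,1]; print('y ext',np.percentile(y,[0.3,99.7]), 'x',np.percentile(top[:,0],[1,99]))
k=np.polyfit(y,top[:,0],1); print('angle',90-np.degrees(np.arctan(k[0])), 'x at mid',np.polyval(k,np.percentile(y,[0.3,99.7]).mean()))
w=cast([(312,115),(319,333)],41,M,c); print(w, np.linalg.norm(w[0]-w[1]))
E
```

```text
6172 [45.35781032 49.44671452 51.94004769]
y ext [111.93820796 270.05371321] x [468.72341017 489.72079714]
angle 88.68764129354959 x at mid 479.15834977826137
[[481.51067714 269.07907538  41.        ]
 [476.8989126  106.09586809  41.        ]] 163.0484413607653
```

move_arm(dp=[[-0.08,0,0.3],[-0.08,0,0.7],[-0.08,0,0.9],[-0.08,0,0.9]], rotation=[[0,0,-0.022],[0,0,-0.022],[0,0,-0.022],[0,0,-0.022]], grip=[50,50,50,50])

```text
t: 3.5
tcp_pos: [477.7, 189.3, 108.4]
ee_rot: [-0.001, 0.717, 0.697, -0.002]
ft_force: [-0.2, 0.1, -0.0]
grip_width: 42.8
finger_force: 0.0
```

move_arm(dp=[[0,0,0.2],[0,0,0.4],[0,0,0.55],[0,0,0.69],[0,0,0.69],[0,0,0.69]], rotation=[[0,0,0],[0,0,0],[0,0,0],[0,0,0],[0,0,0],[0,0,0]], grip=[50,50,50,50,50,50])

```text
t: 4.25
tcp_pos: [480.1, 189.6, 41.8]
ee_rot: [0.0, 0.718, 0.696, 0.0]
ft_force: [-0.3, 0.3, 0.3]
grip_width: 42.6
finger_force: 0.0
```

move_arm(dp=[[0,0,0],[0,0,0],[0,0,0],[0,0,0],[0,0,0],[0,0,0],[0,0,0],[0,0,0]], rotation=[[0,0,0],[0,0,0],[0,0,0],[0,0,0],[0,0,0],[0,0,0],[0,0,0],[0,0,0]], grip=[20,10,10,10,10,10,10,10], force=45)

```text
t: 5.25
tcp_pos: [480.0, 189.6, 42.1]
ee_rot: [0.0, 0.718, 0.696, 0.0]
ft_force: [-2.0, -0.2, 5.8]
grip_width: 20.7
finger_force: 44.1
```

move_arm(dp=[[0,0,-0.05],[0,0,-0.2],[0,0,-0.45],[0,0,-0.8],[0,0,-0.85]], rotation=[[0,0,0],[0,0,0],[0,0,0],[0,0,0],[0,0,0]], grip=[10,10,10,10,10])

```text
t: 5.88
tcp_pos: [481.8, 190.0, 129.3]
ee_rot: [0.002, 0.718, 0.696, 0.003]
ft_force: [0.5, 0.1, -4.7]
grip_width: 20.6
finger_force: 44.5
```

move_arm(dp=[[0,0,-0.4],[0,0,-0.75],[0,0,-0.85]], rotation=[[0,0,0],[0,0,0],[0,0,0]], grip=[10,10,10])

```text
t: 6.25
tcp_pos: [480.5, 189.7, 212.7]
ee_rot: [0.001, 0.718, 0.696, 0.001]
ft_force: [0.7, 0.8, -6.4]
grip_width: 20.5
finger_force: 45.1
```

move_arm(dp=[[-0.2,0.04,0],[-0.55,0.12,0],[-1,0.22,0]], rotation=[[0,0,0],[0,0,0],[0,0,0]], grip=[10,10,10])

```text
t: 6.62
tcp_pos: [497.0, 88.5, 208.8]
ee_rot: [-0.001, 0.717, 0.697, -0.001]
ft_force: [-0.3, -0.1, -4.8]
grip_width: 20.6
finger_force: 45.1
```

move_arm(dp=[[-0.4,0.09,0],[-0.8,0.18,0],[-1,0.22,0]], rotation=[[0,0,0],[0,0,0],[0,0,0]], grip=[10,10,10])

```text
t: 7.0
tcp_pos: [516.3, -13.6, 208.8]
ee_rot: [-0.001, 0.719, 0.695, -0.001]
ft_force: [0.1, -0.1, -4.2]
grip_width: 20.1
finger_force: 45.0
```

move_arm(dp=[[-0.4,0.09,0],[-0.8,0.18,0],[-1,0.22,0]], rotation=[[0,0,0],[0,0,0],[0,0,0]], grip=[10,10,10])

```text
t: 7.38
tcp_pos: [535.4, -113.9, 208.9]
ee_rot: [-0.002, 0.718, 0.696, -0.001]
ft_force: [-1.2, 0.1, -5.4]
grip_width: 20.5
finger_force: 45.0
```

move_arm(dp=[[-0.4,0.09,0],[-0.7,0.18,0],[-0.95,0.22,0],[-1,0.23,0],[-1,0.23,0]], rotation=[[0,0,0],[0,0,0.05],[0,0,0.054],[0,0,0.054],[0,0,0.054]], grip=[10,10,10,10,10])

```text
t: 8.0
tcp_pos: [555.9, -212.4, 210.6]
ee_rot: [-0.001, 0.747, 0.665, 0.0]
ft_force: [0.4, -0.1, -4.3]
grip_width: 20.4
finger_force: 45.0
```

Run:
```python
from h import *
s=arm.sense(); print(s['t'],s['tcp_pos'],s['ee_rot'],s['grip_width'],s['finger_force'],s['ft_force'])
im,d,M,c=grab('wrist'); cv2.imwrite('pics/w2.png',im[:,:,::-1])
np.savez('w2.npz',im=im,d=d,M=M)
```

```text
8.0 [ 555.86043418 -212.41082479  210.58191131] [-1.01187492e-03  7.46521843e-01  6.65360138e-01  2.69510956e-05] 20.41717582471398 44.993287324905396 [ 0.38144205 -0.10640315 -4.30486807]
```

View pics/w2.png

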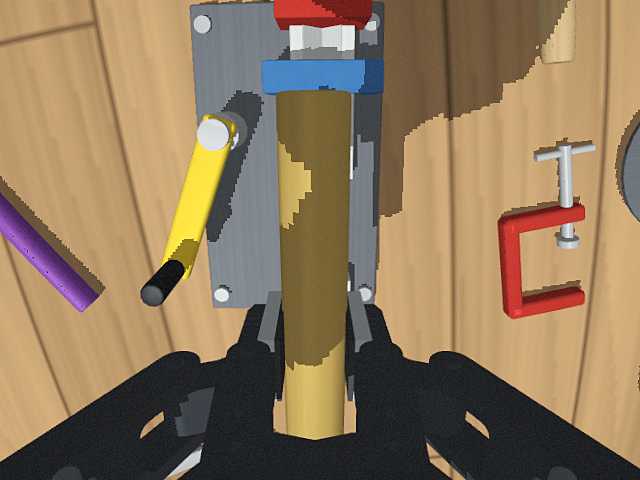

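The rod is held straight at (315,90)-(315,435). Below it are the bridge at (323,77), the red stop at (323,12), the pivot at (213,132) and the black peg at (160,285), with the plate and its bolts visible. I'll fit the jig from the bridge, the plate edges and the bolts.

Run:
```python
from h import *
f=np.load('w2.npz'); c=vision.camera_info('wrist'); M=f['M']; im=f['im']; P,uv=cloud(f['d'],M,c)
H=hsv(im).reshape(-1,3)
def rep(n,m):
    Q=P[m]; r=cv2.minAreaRect(Q[:,:2].astype(np.float32)); b=cv2.boxPoints(r)
    print(n,len(Q),'z',np.nanmedian(Q[:,2]).round(1),r)
blue=(H[:,0]>100)&(H[:,0]<118)&(H[:,1]>120)&(uv[:,1]<110)&(uv[:,0]>240)&(uv[:,0]<400)
rep('blue',blue&(abs(P[:,2]-64)<3))
red=((H[:,0]<8)|(H[:,0]>172))&(H[:,1]>120)&(uv[:,1]<40)&(uv[:,0]<400); rep('red',red&(abs(P[:,2]-60)<3))
plate=(abs(P[:,2]-15)<4)&(uv[:,1]<320)&(uv[:,0]>180)&(uv[:,0]<395); rep('plate',plate)
Q=P[plate&(uv[:,1]>130)&(uv[:,1]<280)]
# plate left/right edges
for lo,name in((True,'left'),(False,'right')):
    pts=[]
    for v in range(60,280,4):
        k=np.where(plate&(uv[:,1]==v))[0]
        if len(k): pts.append(P[k[0] if lo else k[-1]])
    pts=np.array(pts); vx,vy,x0,y0=cv2.fitLine(pts[:,:2].astype(np.float32),cv2.DIST_HUBER,0,.01,.01).ravel(); print(name,np.degrees(np.arctan2(vy,vx)),x0,y0,pts[:,2].mean())
b=cast([(203,24),(372,22),(222,295),(364,294)],18,M,c); print(b.round(1),b.mean(0))
yel=(H[:,0]>22)&(H[:,0]<32)&(H[:,1]>150)&(uv[:,0]<250)&(uv[:,1]>100); rep('yel',yel&(abs(P[:,2]-63)<4))
pk=(uv[:,0]<200)&(uv[:,1]>250)&(uv[:,0]>130)&(uv[:,1]<310)&(P[:,2]>100); rep('pegtop',pk)
pv=(uv[:,0]<240)&(uv[:,1]>100)&(uv[:,0]>190)&(uv[:,1]<160)&(H[:,1]<60)&(P[:,2]>55); rep('pivot',pv)
# held rod: axis from depth
rod=(uv[:,0]>270)&(uv[:,0]<355)&(uv[:,1]>95)&(uv[:,1]<350)&(P[:,2]>212); Q=P[rod]; k=np.polyfit(Q[:,1],Q[:,0],1); print('rod ang',90-np.degrees(np.arctan(k[0])),'x at y=-212',np.polyval(k,-212.4),'front end y',np.nanpercentile(Q[:,1],99.5),'top z slope',np.polyfit(Q[:,1],Q[:,2],1))
```

```text
blue 3747 z 62.6 ((570.826416015625, -119.14603424072266), (19.90986442565918, 75.26158142089844), 84.07183074951172)
red 1766 z 59.1 ((575.4014282226562, -79.44819641113281), (10.576854705810547, 59.6246223449707), 83.71405029296875)
plate 27325 z 14.0 ((539.1641845703125, -180.68980407714844), (239.74008178710938, 140.83518981933594), 83.86106872558594)
left 84.061134 471.70386 -171.19894 13.778251767933721
right 84.19767 608.98724 -181.32376 13.459255604772455
[[ 491.8  -70.5   18. ]
 [ 610.7  -83.6   18. ]
 [ 469.  -279.4   18. ]
 [ 587.9 -291.9   18. ]] [ 539.85618025 -181.36161449   18.        ]
yel 4033 z 61.4 ((476.15264892578125, -188.45297241210938), (116.48739624023438, 22.203676223754883), 62.66115188598633)
pegtop 564 z 106.2 ((451.96734619140625, -234.85409545898438), (16.18568992614746, 15.344083786010742), 45.746856689453125)
pivot 839 z 67.5 ((499.1387634277344, -146.1932373046875), (20.64534568786621, 22.903837203979492), 79.09500122070312)
rod ang 83.80919498241249 x at y=-212 555.2091193043016 front end y -133.85052839344922 top z slope [-6.80660831e-03  2.16352047e+02]
```

move_arm(dp=[[-0.08,0.03,0.1],[-0.15,0.05,0.4],[-0.15,0.05,0.75],[-0.15,0.05,1.0],[-0.15,0.05,1.0],[-0.15,0.05,1.0]], rotation=[[0,0,-0.005],[0,0,-0.005],[0,0,-0.005],[0,0,-0.005],[0,0,-0.005],[0,0,-0.005]], grip=[10,10,10,10,10,10])

```text
t: 8.8
tcp_pos: [560.3, -228.7, 112.2]
ee_rot: [0.001, 0.744, 0.668, 0.0]
ft_force: [0.8, -0.1, -4.1]
grip_width: 20.7
finger_force: 44.8
```

move_arm(dp=[[0,0,0.15],[0,0,0.3],[0,0,0.45],[0,0,0.55],[0,0,0.6],[0,0,0.6],[0,0,0.6]], rotation=[[0,0,0],[0,0,0],[0,0,0],[0,0,0],[0,0,0],[0,0,0],[0,0,0]], grip=[10,10,10,10,10,10,10])

```text
t: 9.68
tcp_pos: [560.1, -228.8, 51.9]
ee_rot: [0.001, 0.744, 0.668, 0.0]
ft_force: [-0.3, -0.5, -5.0]
grip_width: 20.4
finger_force: 45.1
```

Lowering slowly, watching the force.

move_arm(dp=[[0,0,0.02],[0,0,0.04],[0,0,0.06],[0,0,0.08],[0,0,0.09],[0,0,0.09]], rotation=[[0,0,0],[0,0,0],[0,0,0],[0,0,0],[0,0,0],[0,0,0]], grip=[10,10,10,10,10,10])

```text
t: 10.42
tcp_pos: [559.5, -228.4, 42.1]
ee_rot: [-0.0, 0.744, 0.668, -0.0]
ft_force: [-0.2, -0.0, -4.7]
grip_width: 20.2
finger_force: 45.1
```

move_arm(dp=[[0,0,0.01],[0,0,0.02],[0,0,0.02]], rotation=[[0,0,0],[0,0,0],[0,0,0]], grip=[10,10,10])

```text
t: 10.8
tcp_pos: [559.5, -228.5, 40.2]
ee_rot: [-0.0, 0.744, 0.668, -0.0]
ft_force: [0.7, 0.0, -4.8]
grip_width: 20.8
finger_force: 45.1
```

move_arm(dp=[[0,0,0.01],[0,0,0.01],[0,0,0.01]], rotation=[[0,0,0],[0,0,0],[0,0,0]], grip=[10,10,10])

```text
t: 11.18
tcp_pos: [559.8, -228.6, 39.5]
ee_rot: [0.0, 0.744, 0.668, 0.0]
ft_force: [-0.5, 0.5, -3.7]
grip_width: 20.4
finger_force: 45.3
```

move_arm(dp=[[0,0,0.005],[0,0,0.005],[0,0,0.005]], rotation=[[0,0,0],[0,0,0],[0,0,0]], grip=[10,10,10])

```text
t: 11.55
tcp_pos: [559.8, -228.6, 39.4]
ee_rot: [0.0, 0.744, 0.668, 0.0]
ft_force: [-1.2, 1.8, 2.0]
grip_width: 20.8
finger_force: 45.5
```

Contact made: the weight is now on the blocks. Releasing, then rising and moving behind the rod's open end.

move_arm(dp=[[0,0,0],[0,0,0],[0,0,0],[0,0,0],[0,0,0],[0,0,0]], rotation=[[0,0,0],[0,0,0],[0,0,0],[0,0,0],[0,0,0],[0,0,0]], grip=[26,28,32,40,48,48])

```text
t: 12.3
tcp_pos: [559.6, -228.5, 38.8]
ee_rot: [0.0, 0.744, 0.668, 0.0]
ft_force: [0.6, -0.3, 0.0]
grip_width: 40.9
finger_force: 0.0
```

move_arm(dp=[[0,0,-0.1],[0,0,-0.3],[0,0,-0.7],[0,0,-1.0],[0,0,-1.0]], rotation=[[0,0,0],[0,0,0],[0,0,0],[0,0,0],[0,0,0]], grip=[48,48,48,48,48])

```text
t: 12.92
tcp_pos: [562.4, -230.1, 144.2]
ee_rot: [0.005, 0.744, 0.668, 0.001]
ft_force: [-0.3, 0.2, 0.3]
grip_width: 41.3
finger_force: 0.0
```

move_arm(dp=[[-0.3,0,0],[-0.7,0,0],[-1,0,0],[-1,0,0],[-1,0,0]], rotation=[[0,0,0],[0,0,0],[0,0,0],[0,0,0],[0,0,0]], grip=[0,0,0,0,0])

```text
t: 13.55
tcp_pos: [548.4, -327.1, 138.1]
ee_rot: [-0.001, 0.744, 0.668, 0.0]
ft_force: [-0.5, 0.3, -0.3]
grip_width: 0.2
finger_force: 0.0
```

```bash
cat > jig.py <<'E'
from h import *
a=np.radians(84.0); ex=np.array([np.cos(a),np.sin(a)]); ey=np.array([-ex[1],ex[0]]); O=np.array([564.2,-183.7])
def tojig(p): p=np.asarray(p)[...,:2]-O; return np.stack([p@ex,p@ey],-1)
E
python3 - <<'E'
from jig import *
s=arm.sense(); print(s['t'],s['tcp_pos'],tojig(s['tcp_pos']),s['grip_width'],s['ft_force'])
im,d,M,c=grab('wrist'); cv2.imwrite('pics/w3.png',im[:,:,::-1]); P,uv=cloud(d,M,c); J=tojig(P); H=hsv(im).reshape(-1,3)
r=(abs(J[:,1])<16)&(P[:,2]>44)&(P[:,2]<52)&(J[:,0]<54)&(J[:,0]>-140)&(H[:,0]>15)&(H[:,0]<32)&(H[:,1]>90)
Q=J[r]; print(len(Q),np.percentile(Q[:,0],[.2,99.8]),np.polyfit(Q[:,0],Q[:,1],1),np.percentile(P[r][:,2],99))
E
```

```text
13.55 [ 548.38490473 -327.09294807  138.11932922] [-144.2605541     0.73981402] 0.22807444001639765 [-0.48102814  0.34083614 -0.31843343]
6858 [-123.71415524  -18.80478971] [-0.00069559  0.3931664 ] 49.01672193530446
```

View pics/w3.png

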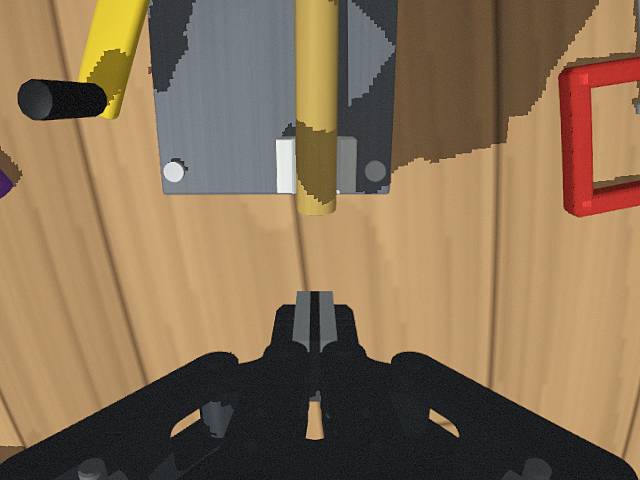

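The rod lies straight on both blocks at (316,0)-(316,214), with its end at jig x ≈ -124 and the shut fingers in line behind it. I'll lower them so the tips stay above the block tops, then push slowly.

move_arm(dp=[[0,0,0.3],[0,0,0.6],[0,0,0.75],[0,0,0.8],[0,0,0.8],[0,0,0.8]], rotation=[[0,0,0],[0,0,0],[0,0,0],[0,0,0],[0,0,0],[0,0,0]], grip=[0,0,0,0,0,0])

```text
t: 14.35
tcp_pos: [549.8, -328.6, 60.2]
ee_rot: [0.001, 0.744, 0.668, 0.0]
ft_force: [0.1, -0.4, -0.6]
grip_width: -0.1
finger_force: 0.0
```

move_arm(dp=[[0.02,0,0],[0.04,0,0],[0.06,0,0],[0.08,0,0],[0.1,0,0],[0.12,0,0],[0.14,0,0],[0.16,0,0],[0.18,0,0],[0.2,0,0]], rotation=[[0,0,0],[0,0,0],[0,0,0],[0,0,0],[0,0,0],[0,0,0],[0,0,0],[0,0,0],[0,0,0],[0,0,0]], grip=[0,0,0,0,0,0,0,0,0,0])

```text
t: 15.6
tcp_pos: [551.0, -308.0, 58.8]
ee_rot: [0.0, 0.744, 0.668, -0.0]
ft_force: [-0.7, -3.5, -0.6]
grip_width: -0.1
finger_force: 1.8
```

move_arm(dp=[[0.04,0,0],[0.08,0,0],[0.12,0,0],[0.16,0,0],[0.2,0,0],[0.24,0,0],[0.28,0,0],[0.32,0,0],[0.36,0,0],[0.4,0,0]], rotation=[[0,0,0],[0,0,0],[0,0,0],[0,0,0],[0,0,0],[0,0,0],[0,0,0],[0,0,0],[0,0,0],[0,0,0]], grip=[0,0,0,0,0,0,0,0,0,0])

```text
t: 16.85
tcp_pos: [555.3, -268.0, 58.8]
ee_rot: [-0.0, 0.744, 0.668, -0.0]
ft_force: [-0.4, -3.7, -1.1]
grip_width: 0.3
finger_force: 1.8
```

move_arm(dp=[[0.02,0,0],[0.04,0,0],[0.05,0,0],[0.06,0,0],[0.07,0,0],[0.08,0,0],[0.08,0,0]], rotation=[[0,0,0],[0,0,0],[0,0,0],[0,0,0],[0,0,0],[0,0,0],[0,0,0]], grip=[0,0,0,0,0,0,0])

```text
t: 17.73
tcp_pos: [556.1, -260.2, 58.8]
ee_rot: [-0.0, 0.744, 0.668, 0.0]
ft_force: [0.4, -3.0, -1.5]
grip_width: 0.0
finger_force: 1.6
```

Run:
```python
from jig import *
s=arm.sense(); print(s['t'],s['tcp_pos'],tojig(s['tcp_pos']),s['ft_force'])
```

```text
17.725 [ 556.12306126 -260.17279403   58.78862252] [-7.68981381e+01  3.91087785e-02] [ 0.40278628 -2.96533411 -1.49127577]
```

move_arm(dp=[[0.01,0,0],[0.02,0,0],[0.03,0,0],[0.04,0,0]], rotation=[[0,0,0],[0,0,0],[0,0,0],[0,0,0]], grip=[0,0,0,0])

```text
t: 18.23
tcp_pos: [556.6, -256.3, 58.8]
ee_rot: [0.0, 0.744, 0.668, -0.0]
ft_force: [-0.3, -4.2, -1.2]
grip_width: -0.3
finger_force: 1.9
```

move_arm(dp=[[0.005,0,0],[0.01,0,0],[0.01,0,0]], rotation=[[0,0,0],[0,0,0],[0,0,0]], grip=[0,0,0])

```text
t: 18.6
tcp_pos: [556.7, -255.3, 58.8]
ee_rot: [-0.0, 0.744, 0.668, 0.0]
ft_force: [-0.3, -3.0, -0.3]
grip_width: -0.1
finger_force: 1.7
```

move_arm(dp=[[0.005,0,0],[0.01,0,0],[0.01,0,0]], rotation=[[0,0,0],[0,0,0],[0,0,0]], grip=[0,0,0])

```text
t: 18.98
tcp_pos: [556.8, -254.4, 58.8]
ee_rot: [0.0, 0.744, 0.668, -0.0]
ft_force: [0.8, -4.4, -1.0]
grip_width: -0.2
finger_force: 1.9
```

move_arm(dp=[[0.005,0,0],[0.01,0,0],[0.01,0,0]], rotation=[[0,0,0],[0,0,0],[0,0,0]], grip=[0,0,0])

```text
t: 19.35
tcp_pos: [556.8, -254.3, 58.9]
ee_rot: [0.001, 0.744, 0.668, -0.001]
ft_force: [-2.4, -6.9, -1.2]
grip_width: 0.1
finger_force: 3.1
```

move_arm(dp=[[0.005,0,0],[0.005,0,0],[0.005,0,0]], rotation=[[0,0,0],[0,0,0],[0,0,0]], grip=[0,0,0])

```text
t: 19.73
tcp_pos: [556.8, -254.3, 58.9]
ee_rot: [0.001, 0.744, 0.668, -0.001]
ft_force: [-1.1, -7.4, -2.4]
grip_width: 0.0
finger_force: 3.7
```

The rod is against the stop: it stalls at 7 N with the TCP at jig x = -71, as predicted. Backing off, rising, and moving to above the peg.

move_arm(dp=[[-0.05,0,0],[-0.12,0,0],[-0.12,0,0]], rotation=[[0,0,0],[0,0,0],[0,0,0]], grip=[0,0,0])

```text
t: 20.1
tcp_pos: [555.7, -264.8, 58.8]
ee_rot: [-0.0, 0.744, 0.668, 0.0]
ft_force: [0.1, -0.7, -0.9]
grip_width: 0.3
finger_force: 0.0
```

move_arm(dp=[[0,0,-0.4],[0,0,-0.8],[0,0,-1.0]], rotation=[[0,0,0],[0,0,0],[0,0,0]], grip=[0,0,0])

```text
t: 20.48
tcp_pos: [556.9, -265.1, 161.5]
ee_rot: [0.002, 0.744, 0.668, 0.001]
ft_force: [-0.2, -0.5, -0.0]
grip_width: 0.0
finger_force: 0.0
```

move_arm(dp=[[0.08,-0.4,0],[0.16,-0.8,0],[0.19,-0.95,0]], rotation=[[0,0,0],[0,0,0],[0,0,0]], grip=[50,50,50])

```text
t: 20.85
tcp_pos: [461.0, -234.2, 157.7]
ee_rot: [-0.002, 0.744, 0.668, -0.0]
ft_force: [0.1, 0.3, 0.6]
grip_width: 42.9
finger_force: 0.0
```

move_arm(dp=[[0,-0.1,0],[0,-0.11,0],[0,-0.11,0],[0,-0.11,0]], rotation=[[0,0,0.11],[0,0,0.22],[0,0,0.236],[0,0,0.236]], grip=[50,50,50,50])

```text
t: 21.35
tcp_pos: [452.7, -234.6, 158.7]
ee_rot: [0.0, 0.854, 0.52, 0.0]
ft_force: [0.8, 0.2, 0.1]
grip_width: 42.6
finger_force: 0.0
```

Run:
```python
from jig import *
s=arm.sense(); T=toolT(); print(s['t'],s['tcp_pos'],np.degrees(np.arctan2(T[1,0],T[0,0])),s['ft_force'],s['joints'].round(2))
im,d,M,c=grab('wrist'); cv2.imwrite('pics/w4.png',im[:,:,::-1]); P,uv=cloud(d,M,c); J=tojig(P); H=hsv(im).reshape(-1,3)
pk=(np.hypot(P[:,0]-452,P[:,1]+235)<25)&(P[:,2]>100)&(P[:,2]<115); r=cv2.minAreaRect(P[pk][:,:2].astype(np.float32)); print('peg',r,np.median(P[pk][:,2]))
print('peg in tool',T[:3,:3].T@(np.array([*r[0],89])-T[:3,3]))
r=(abs(J[:,1])<16)&(P[:,2]>44)&(P[:,2]<53)&(J[:,0]<54)&(J[:,0]>-140)&(H[:,0]>15)&(H[:,0]<32)&(H[:,1]>90)
if r.sum(): print('rod',np.percentile(J[r][:,0],[.2,99.8]))
```

```text
21.35 [ 452.65941887 -234.63310871  158.6831413 ] 62.72995234158646 [0.79726063 0.18756252 0.09301387] [-0.65  0.17  1.79  0.    1.18 -0.17]
peg ((451.7654113769531, -234.86451721191406), (15.514077186584473, 15.53806209564209), 16.259170532226562) 106.32404121268198
peg in tool [-0.62637542 -0.69962879 69.68293302]
rod [-59.2686026   39.11934432]
```

View pics/w4.png

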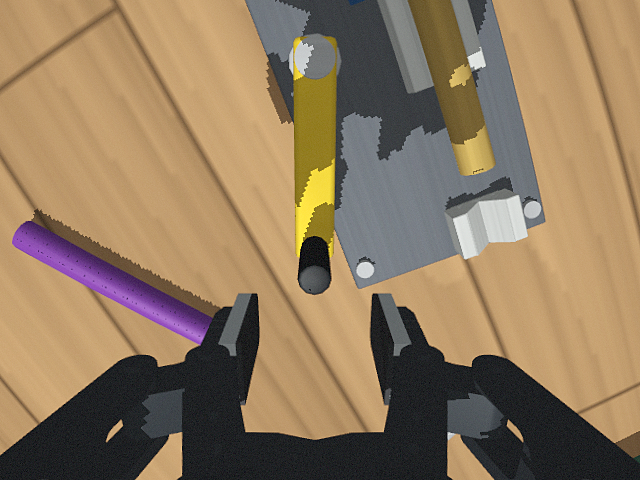

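The peg top at (314,280) is centred between the fingers. The rod's free end is at jig x ≈ -59, consistent with touching the stop. I'll lower to the peg and close to a loose cage around it.

move_arm(dp=[[0,0,0.25],[0,0,0.5],[0,0,0.65],[0,0,0.7],[0,0,0.7],[0,0,0.7],[0,0,0.7],[0,0,0.7]], rotation=[[0,0,0],[0,0,0],[0,0,0],[0,0,0],[0,0,0],[0,0,0],[0,0,0],[0,0,0]], grip=[50,50,50,50,24,24,24,24], force=20)

```text
t: 22.4
tcp_pos: [452.6, -234.8, 89.3]
ee_rot: [0.0, 0.854, 0.52, 0.0]
ft_force: [-0.5, -0.1, 0.3]
grip_width: 20.5
finger_force: 0.0
```

move_arm(dp=[[0.002,0.07,0],[0.01,0.139,0],[0.022,0.208,0],[0.039,0.276,0],[0.06,0.342,0],[0.087,0.407,0],[0.117,0.47,0],[0.152,0.53,0],[0.191,0.588,0],[0.234,0.643,0]], rotation=[[0,0,-0.044],[0,0,-0.089],[0,0,-0.133],[0,0,-0.178],[0,0,-0.222],[0,0,-0.267],[0,0,-0.311],[0,0,-0.356],[0,0,-0.4],[0,0,-0.444]], grip=[24,24,24,24,24,24,24,24,24,24])

```text
t: 23.65
tcp_pos: [519.9, -243.4, 88.9]
ee_rot: [-0.0, 0.625, 0.781, -0.0]
ft_force: [-2.1, 0.2, 0.9]
grip_width: 20.5
finger_force: 0.7
```

move_arm(dp=[[0.002,0.07,0],[0.01,0.139,0],[0.022,0.208,0],[0.039,0.276,0],[0.06,0.342,0],[0.087,0.407,0],[0.117,0.47,0],[0.152,0.53,0],[0.191,0.588,0],[0.234,0.643,0]], rotation=[[0,0,-0.044],[0,0,-0.089],[0,0,-0.133],[0,0,-0.178],[0,0,-0.222],[0,0,-0.267],[0,0,-0.311],[0,0,-0.356],[0,0,-0.4],[0,0,-0.444]], grip=[24,24,24,24,24,24,24,24,24,24])

```text
t: 24.9
tcp_pos: [577.5, -206.6, 88.8]
ee_rot: [-0.0, 0.32, 0.947, -0.0]
ft_force: [-2.1, -1.2, 0.8]
grip_width: 20.4
finger_force: 0.6
```

move_arm(dp=[[0.002,0.07,0],[0.01,0.139,0],[0.022,0.208,0],[0.039,0.276,0],[0.06,0.342,0],[0.087,0.407,0],[0.102,0.438,0],[0.102,0.438,0]], rotation=[[0,0,-0.044],[0,0,-0.089],[0,0,-0.133],[0,0,-0.178],[0,0,-0.222],[0,0,-0.267],[0,0,-0.289],[0,0,-0.289]], grip=[24,24,24,24,24,24,24,24])

```text
t: 25.9
tcp_pos: [596.4, -165.4, 88.8]
ee_rot: [0.0, 0.1, 0.995, 0.0]
ft_force: [-0.7, 0.8, 0.1]
grip_width: 20.3
finger_force: 0.0
```

Run:
```python
from jig import *
s=arm.sense(); T=toolT(); print(s['t'],s['tcp_pos'],tojig(s['tcp_pos']),np.degrees(np.arctan2(T[1,0],T[0,0])),s['ft_force'],s['joints'].round(2),s['finger_force'])
```

```text
25.9 [ 596.43747873 -165.38604184   88.81114467] [ 21.58336649 -30.14654854] 168.51634312441263 [-0.67273348  0.75673084  0.07708378] [-0.41  0.47  1.56  0.    1.12 -1.78] 0.0
```

move_arm(dp=[[0,0.02,0],[0.001,0.04,0],[0.003,0.06,0],[0.005,0.08,0],[0.006,0.09,0],[0.006,0.09,0]], rotation=[[0,0,-0.015],[0,0,-0.03],[0,0,-0.045],[0,0,-0.06],[0,0,-0.06],[0,0,-0.06]], grip=[24,24,24,24,24,24])

```text
t: 26.65
tcp_pos: [597.8, -156.5, 88.9]
ee_rot: [0.0, 0.053, 0.999, 0.0]
ft_force: [0.3, -0.4, -0.8]
grip_width: 20.5
finger_force: 0.3
```

move_arm(dp=[[0,0.005,0],[0,0.01,0],[0,0.01,0]], rotation=[[0,0,0],[0,0,0],[0,0,0]], grip=[24,24,24])

```text
t: 27.02
tcp_pos: [597.9, -155.7, 88.9]
ee_rot: [0.0, 0.053, 0.999, -0.0]
ft_force: [0.5, -1.0, 0.1]
grip_width: 20.3
finger_force: 0.6
```

move_arm(dp=[[0,0.005,0],[0,0.01,0],[0,0.01,0]], rotation=[[0,0,0],[0,0,0],[0,0,0]], grip=[24,24,24])

```text
t: 27.4
tcp_pos: [597.9, -155.0, 88.9]
ee_rot: [0.0, 0.053, 0.999, -0.0]
ft_force: [1.8, -1.7, 0.1]
grip_width: 20.7
finger_force: 1.3
```

move_arm(dp=[[0,0.005,0],[0,0.01,0],[0,0.01,0]], rotation=[[0,0,0],[0,0,0],[0,0,0]], grip=[24,24,24])

```text
t: 27.78
tcp_pos: [597.9, -154.8, 88.9]
ee_rot: [0.0, 0.053, 0.999, -0.001]
ft_force: [1.3, -5.2, -0.9]
grip_width: 20.7
finger_force: 2.9
```

move_arm(dp=[[0,0.005,0],[0,0.01,0],[0,0.01,0]], rotation=[[0,0,0],[0,0,0],[0,0,0]], grip=[24,24,24])

```text
t: 28.15
tcp_pos: [597.9, -154.8, 88.9]
ee_rot: [0.0, 0.053, 0.999, -0.002]
ft_force: [-0.3, -9.3, -1.9]
grip_width: 20.3
finger_force: 4.1
```

The arm is against its limit: 9 N with no further motion. Relaxing, opening and rising clear.

move_arm(dp=[[0,-0.015,0],[0,-0.035,0],[0,-0.035,0],[0,-0.035,0],[0,-0.035,0],[0,-0.035,0]], rotation=[[0,0,0],[0,0,0],[0,0,0],[0,0,0],[0,0,0],[0,0,0]], grip=[24,24,45,45,45,45])

```text
t: 28.9
tcp_pos: [597.6, -155.9, 88.7]
ee_rot: [-0.0, 0.053, 0.999, 0.0]
ft_force: [0.4, 0.0, -0.8]
grip_width: 38.4
finger_force: 0.0
```

move_arm(dp=[[0,0,-0.1],[0,0,-0.4],[0,0,-0.8],[0,0,-1.0],[0,0,-1.0]], rotation=[[0,0,0],[0,0,0],[0,0,0],[0,0,0],[0,0,0]], grip=[45,45,45,45,45])

```text
t: 29.52
tcp_pos: [598.9, -156.7, 191.2]
ee_rot: [0.002, 0.053, 0.999, -0.001]
ft_force: [-0.9, 0.5, -0.1]
grip_width: 38.4
finger_force: 0.0
```

move_arm(dp=[[0.3,0,-0.3],[0.6,0,-0.6],[0.9,0,-0.6],[0.9,0,-0.6]], rotation=[[0,0,0],[0,0,0],[0,0,0],[0,0,0]], grip=[45,45,45,45])

```text
t: 30.02
tcp_pos: [505.9, -145.9, 247.0]
ee_rot: [-0.002, 0.053, 0.999, 0.001]
ft_force: [0.8, -0.5, -0.2]
grip_width: 38.3
finger_force: 0.0
```

Run:
```python
from jig import *
s=arm.sense(); print(s['t'],s['tcp_pos'],s['ft_force'])
im,d,M,c=grab('wrist'); cv2.imwrite('pics/w5.png',im[:,:,::-1])
for n in('wrist','scene'):
    if n=='scene': im,d,M,c=grab('scene'); cv2.imwrite('pics/s5.png',im[:,:,::-1])
    P,uv=cloud(d,M,c); J=tojig(P); H=hsv(im).reshape(-1,3); near=(J[:,0]>-140)&(J[:,0]<120)&(abs(J[:,1])<110)
    pk=near&(P[:,2]>102)&(P[:,2]<114)&(J[:,1]<0); print(n,'peg jig',pk.sum(),np.median(J[pk],0) if pk.sum() else '')
    y=near&(H[:,0]>22)&(H[:,0]<32)&(H[:,1]>150)&(abs(P[:,2]-62.5)<4)
    if y.sum(): print('yel',cv2.minAreaRect(J[y].astype(np.float32)))
    r=near&(abs(J[:,1])<14)&(P[:,2]>40)&(P[:,2]<53)&(H[:,0]>15)&(H[:,0]<32)&(H[:,1]>90)
    if r.sum(): print('rod',np.percentile(J[r][:,0],[.5,99.5]))
```

```text
30.025 [ 505.93577294 -145.87032565  247.03738681] [ 0.82334328 -0.46788308 -0.17617444]
wrist peg jig 359 [ 30.02489649 -27.92557092]
yel ((30.40231704711914, 22.625900268554688), (117.01838684082031, 21.712726593017578), 89.31608581542969)
rod [-58.59245215  99.09257639]
scene peg jig 148 [ 29.64139702 -32.98535128]
yel ((29.656312942504883, 15.811546325683594), (103.09967041015625, 20.002666473388672), 89.76766967773438)
rod [-59.79216112  98.54688918]
```

View pics/s5.png

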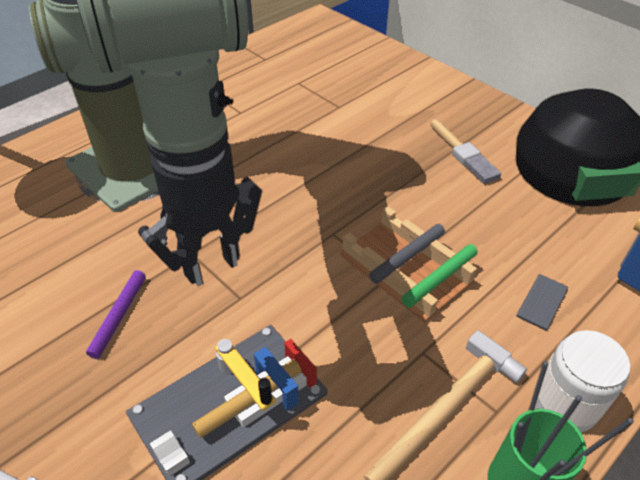

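The scene shows the brass rod (200,428)-(300,370) in the groove under the bridge, reaching the red stop. The yellow arm is shut across it with the peg at (265,388), the other two rods are in the rack, and the robot is clear. The measured peg x is 30 mm and the rod spans -59 to 99 mm in the jig frame, matching what is wanted.

```bash
python3 -c "
from station import arm
print(arm.job_done())"
```

```text
the job is handed in; nothing more can be done
None
```

The brass rod lies under the bridge against the red stop, with the hold-down arm shut across it and released. The other two rods are still in the rack, and the job was handed in at about 30 s.

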